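Set the pad clearance screw on the relining jig

ROBOT

A 6-joint arm with a two-finger parallel gripper is mounted at the origin on the work surface. World frame = base frame: x ahead of the robot, y to its left, z up, the work surface at z = 0. Lengths are in mm, angles in degrees, forces in N, time in s.
With the tool pointing down it reaches from about 350 to 725 mm from the base axis. Payload 6 kg.
Tool frame: the origin (TCP) lies between the finger pads, 19 mm behind the fingertips; this is the grasp point; z points along the fingers, y is the line along which they close (so a half turn about z gives the same grasp; the last joint's range is limited). The gripper opens to 85 mm and grips with 20 to 120 N. Pads are 22 mm wide; open, the fingers measure 114 mm over their backs; the gripper's body (76 mm by 85 mm) begins 54 mm behind the grasp point. The pads swing forward as they close: fully open they stand 13 mm farther back than shut.
Start: joints at [-49.062, 2.303, 4.859, 0, -92.561, -19.12], TCP at [223.006, -556.996, 249.961] pointing down, gripper open.
Joint ranges: [-146.85, 146.85], [-73.84, 115.35], [-62.03, 85.46], [-188.31, 113.3], [-161.28, -10.13], [-171.36, 171.36]. Speed limits (degrees/s): [147.25, 147.25, 172.46, 180, 180, 180].

INTERFACE

Orientations are given as a 3x3 rotation matrix whose columns are the frame's x, y, z axes.
In Python, from rig import ctrl, imaging, sign_off gives the robot as it stands.
- The arm moves only by the shell command python3 -m handwheel 'ROWS'. ROWS is JSON, one flat list of numbers, 5 for each row, row after row: the opening, from -1 (shut) to 1 (fully open), then the shift along the tool's x, y, z in m, then the turn about the tool's z in rad. A call has 1 to 10 rows; each row shifts and turns the commanded pose from where the row before left it, along the tool's axes as they then stand; what a row does not reach is not made up. A row lasts 1/8 s, in which the tool goes at most 62.5 mm and 10.7 degrees, less where a joint would pass 70% of its speed; a pose out of reach is approached as far as the arm can. A call is refused whole if a number of a shift passes 0.0625 or a number of a turn 0.188, either way. A call with a gripper value outside its range is refused whole. The fingers move at their own pace and stop on an object; the grip force is fixed at half the most. Time passes only in rows, so rows that do not move let the fingers close. It gives the time, the measured TCP pose, the force, the opening and the grip force at its end, in the units of the state.
- ctrl.get_obs(): the state, without advancing time (a new reading comes with each control period).
- imaging.snapshot(name): name is "side" or "top"; returns the picture (384x512x3 uint8, blue, green, red); there is no depth.
- imaging.get_calibration(name): a dict with "intrinsics" (3x3 intrinsics, pixels), "dist" ([k1, k2, p1, p2, k3] as OpenCV has them; the pictures are not rectified), "world_to_cam" (4x4, takes a point from world to camera coordinates). Camera axes: x right, y down, z forward; pixel columns grow to the right and rows downward; lengths in mm; the calibration is good to about 2 mm. A picture is of the moment at which its call begins. get_calibration takes no time and is no camera call.
- sign_off(): hands the job in; it is judged then, once.
Trained networks look in the newest picture that a camera, given by its name, has taken for a name from the list of things; names that differ only in an ending like _2 or _b are one class to them, and where a whole thing is asked for, a point or a joint stands for the part that bears it (a point fixed in the world has none). Each returns a list of dicts, best first, with "confidence" (0 to 1); they miss things now and then, are a little off and sometimes report something else, mostly with a low value. They report only what shows in the picture. A call takes as long as a camera call.
- imaging.silhouettes(label, camera): "region" (384x512 bool, what is visible of it) and "rect" ([left, top, right, bottom] in pixels, round what is visible of it).
The state is a dict: "t": time; "joints": joint angles; "qvel": joint speeds; "effort": joint torques, N m; "ee_pos": TCP position; "eef_rot": TCP orientation; "ft_force": force on the tool from outside, world axes, zero at the start; "moment": the same for the moment, N m; "gripper_width": finger opening in mm; "gripper_force": force on a finger pad.
Only numpy, scipy, OpenCV 4.12 (cv2) and the standard library are available. Lean on these libraries where they do the work, as an engineer would, in place of code of your own. Each camera call takes 0.05 s, during which the arm holds its last target. There are 200 camera calls.

TASK

On the relining jig, flip the red-balled cam lever all the way over, away from the robot's side of the jig, to lock the blue saddle where it stands. Then turn the brass thumbscrew on the saddle clockwise until it seats on the grey pad, back it off a quarter turn, and finish still gripping the thumbscrew there, without letting go. The saddle must not shift along its rail, and the other things on the cart stay where they are.

Things in the scene. Friction and masses are not known exactly. Their poses are not given: they have to be found in the camera images.
- jig: clearance-setting jig fixed to the cart: dark iron base plate 200 (x) x 300 (y) x 12 mm, yaw within 26 degrees of the robot's x. Origin under the middle of the plate; x points away from the robot's side, y along the steel rail, which lies at x = +45 mm. A grey pad, top at z = 40 mm, lies in a green cradle; the thumbscrew's vertical axis is at x = -40 mm, y = -55 mm plus the saddle value
- saddle (a joint): blue saddle on the rail, m: its slide along the jig's +y (0: thumbscrew axis at jig y = -55 mm). Starts at 0 to 0.045; slides very lightly (under 1 N) while the cam is free, is clamped by friction against some 10 N once the cam is locked. Its blue arm, top at z = 71 mm, reaches over the pad and carries the thumbscrew
- cam_lever (a joint): cam lever angle, rad: 0 = free, leaning 50 degrees from upright towards the jig's -x (the robot's side); grows as it swings up and over towards +x; 1.75 = fully over on its stop, leaning 50 degrees to +x: locked. The cam rubs from about 1.1, goes over centre at 1.55; up to 10 N at the ball moves it and it stays where it is left. Starts at 0 to 0.45
- cam_pivot (a point): pivot of the cam lever, its axis along the jig's y: at (45, 95, 67.6) mm in the jig's frame, between two green plates, 33 mm over their outsides, tops at z = 83 mm; the lever swings in the jig's xz plane
- lever_ball (a point): centre of the red ball, 20 mm in diameter, on the end of the 9 mm steel lever rod; 80 mm from the pivot, so at a height of 119 mm at either stop and 148 mm when upright
- thumbscrew (a joint): thumbscrew angle, rad: 0 = seated on the pad (hard stop), grows as it is backed off, counter-clockwise seen from above; starts between 1.0 and 2.7; upper stop at 4.0. Friction 0.05 N m, stays where it is left; does not rise or sink noticeably (fine thread)
- screw_grip (a point): on the thumbscrew's axis at mid-height of its brass wing, 100 mm above the cart. The wing is an upright flat bar 48 mm long, 10 mm thick, 28 mm tall (z = 86 to 114 mm), free on both sides, lying along the point's x axis, which equals the jig's x when seated; its end at the point's +x is painted white. Below it a collar 20 mm across, down to the arm at z = 71 mm
- shim_a: bystander: aluminium shim 50 x 30 x 4 mm lying on the jig's base plate; origin under its centre
- shim_b: bystander: a second such shim beside it; origin under its centre
- dowel: bystander: steel dowel pin 12 mm in diameter, 50 mm tall, standing on the cart beside the jig; origin under its foot
- mallet: bystander: orange polymer mallet lying on the cart left of the jig, about 240 mm long; origin under the middle of its 44 mm head, handle to its -x
- spare_pad: bystander: grey cast pad segment 60 x 158 x 16 mm on the cart right of the jig; origin under its centre
- grease_tin: bystander: tin 64 mm in diameter, 60 mm tall, on the cart beyond the jig; origin under its centre

How it is judged (in metres and radians):
On the way, in this order (a step that is already met when the one before it is completed fails the run):
1. the cam lever is fully over and locks the saddle (value of joint cam_lever above 1.5 rad), for 0.2 s.
2. the thumbscrew is seated, with the saddle still locked (value of joint thumbscrew below 0.08 rad and value of joint cam_lever above 1.5 rad), for 0.2 s.
At the end, for the whole second after the job is handed in: cam lever past 1.5 rad (locked); thumbscrew backed off a quarter turn from its seat, within 15 degrees (1.31 to 1.83 rad), and not turning; thumbscrew axis within 12 mm of where it was at the start; fingers gripping the thumbscrew's wing with more than 3 N, TCP within 30 mm of the middle of the wing (value of joint cam_lever above 1.5 rad and value of joint thumbscrew between 1.31 and 1.83 rad and velocity of joint thumbscrew between -0.1 and 0.1 rad/s and distance of screw_grip from where it was at the start of the episode below 0.012 m and contact force between the fingers and thumbscrew above 3 N and distance between the grasp point and screw_grip below 0.03 m); the arm keeps its last pose, push and grip.
It fails at once if a bystander (shim, dowel pin, mallet, spare pad or grease tin) is shifted by more than 25 mm (distance of any of shim_a, shim_b, dowel, mallet, spare_pad, grease_tin from where it was at the start of the episode above 0.025 m).
It fails at once if the saddle is dragged more than 25 mm along its rail (distance of screw_grip from where it was at the start of the episode above 0.025 m).
It also fails if it takes over 58 s, if anything falls off the work surface, if the arm or the gripper's body presses on something with over 40 N, if the wrist force passes 120 N, or if a joint passes its speed limit or range.

## Working session

There is one attempt and no reset: what is moved stays moved. The work goes in short steps, Python scripts to look and compute and a shell command to move; the robot and the scene stay as the last step left them, time stands still between calls to the robot, and variables do not carry over. Pictures are saved under pics/ and viewed, at most 10 in all, crops included, and the job is handed in when it is done.

```bash
mkdir -p pics
python3 - <<'E'
from rig import ctrl, imaging
import cv2, numpy as np
o=ctrl.get_obs(); print(o)
for n in ("side","top"):
    cv2.imwrite(f"pics/{n}0.png",imaging.snapshot(n))
    c=imaging.get_calibration(n); print(n,c)
    for l in ("jig","lever_ball","thumbscrew","screw_grip","cam_lever","saddle","shim_a","dowel","mallet","spare_pad","grease_tin"):
        for d in imaging.silhouettes(l,n)[:2]:
            m=d["region"]; ys,xs=np.nonzero(m); print(l,round(d["confidence"],2),np.round(d["rect"]),xs.mean().round(1),ys.mean().round(1),len(xs))
print(ctrl.get_obs()["t"])
E
```

```text
{'t': 0.0, 'joints': array([-4.90619979e+01,  2.33867935e+00,  4.80398400e+00, -2.79985772e-02,
       -9.25596898e+01, -1.91195985e+01]), 'qvel': array([-0.07444509,  0.06597133, -0.03114902,  0.03226801,  0.03620448,
        0.08877245]), 'effort': array([-5.10850750e-04, -3.68205500e+01,  3.47406721e+01,  6.93240479e+00,
       -5.55952429e-03, -9.08628095e-06]), 'ee_pos': array([ 222.98829717, -556.7247068 ,  248.98960778]), 'eef_rot': array([[-9.28358504e-01, -3.71685328e-01, -7.10624013e-04],
       [-3.71685999e-01,  9.28357189e-01,  1.56430552e-03],
       [ 7.82835025e-05,  1.71636533e-03, -9.99998524e-01]]), 'ft_force': array([-0.4048682 ,  0.5713373 , -0.02016734]), 'moment': array([-0.04047951, -0.02681033,  0.01946219]), 'gripper_force': 0.0, 'gripper_width': 85.36731815757291}
side {'intrinsics': array([[401.45425479,   0.        , 261.26398845],
       [  0.        , 401.45425479, 199.38077991],
       [  0.        ,   0.        ,   1.        ]]), 'dist': array([-0.08482992,  0.        ,  0.        ,  0.        ,  0.        ]), 'world_to_cam': array([[-8.56772961e-01, 
[... 1519 characters left out ...]
.29573993e+02],
       [ 1.25161643e-01, -8.40008839e-03, -9.92100802e-01,
         1.23157847e+03],
       [ 0.00000000e+00,  0.00000000e+00,  0.00000000e+00,
         1.00000000e+00]])}
jig 0.75 [190. 173. 302. 266.] 249.7 218.3 6147
lever_ball 0.55 [212. 186. 231. 210.] 219.2 199.0 65
saddle 0.68 [210. 183. 286. 244.] 259.0 211.2 1034
saddle 0.17 [253. 229. 269. 241.] 260.9 235.4 95
shim_a 0.67 [215. 216. 227. 231.] 221.1 225.2 128
shim_a 0.67 [198. 213. 213. 232.] 205.4 220.3 150
mallet 0.85 [110. 204. 145. 290.] 128.6 237.8 1096
mallet 0.54 [190. 172. 308. 264.] 250.4 218.0 5859
spare_pad 0.75 [361. 213. 388. 261.] 376.5 234.2 932
grease_tin 0.9 [242. 125. 260. 148.] 251.0 136.5 343
1.2
```

View pics/side0.png

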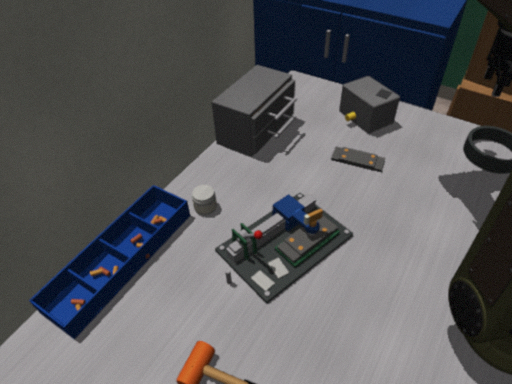

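View pics/top0.png

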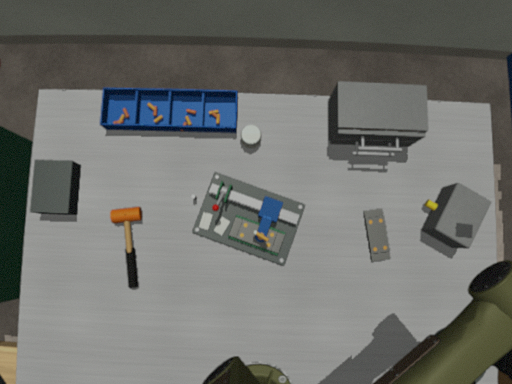

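The top picture shows the jig centred near (248,217), the cam and red ball at (215,207), and the thumbscrew near (262,238). In the side picture the ball is at (258,234) and the wing at (314,217). I'll zoom in for exact corners.

Run:
```python
import cv2,numpy as np
a=cv2.imread("pics/top0.png")[162:274,180:320]; b=cv2.imread("pics/side0.png")[185:305,205:365]
A=cv2.resize(a,None,fx=5,fy=5,interpolation=cv2.INTER_CUBIC);B=cv2.resize(b,None,fx=5,fy=5,interpolation=cv2.INTER_CUBIC)
cv2.imwrite("pics/tc.png",A);cv2.imwrite("pics/sc.png",B)
```

```text
(no output)
```

View pics/tc.png

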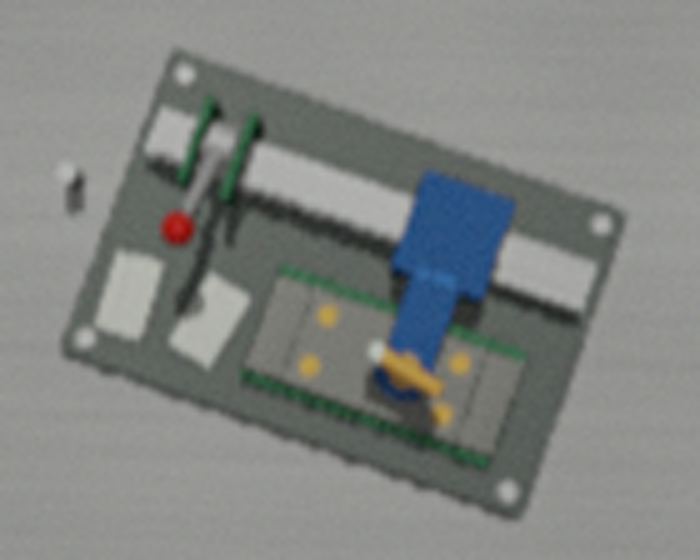

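View pics/sc.png

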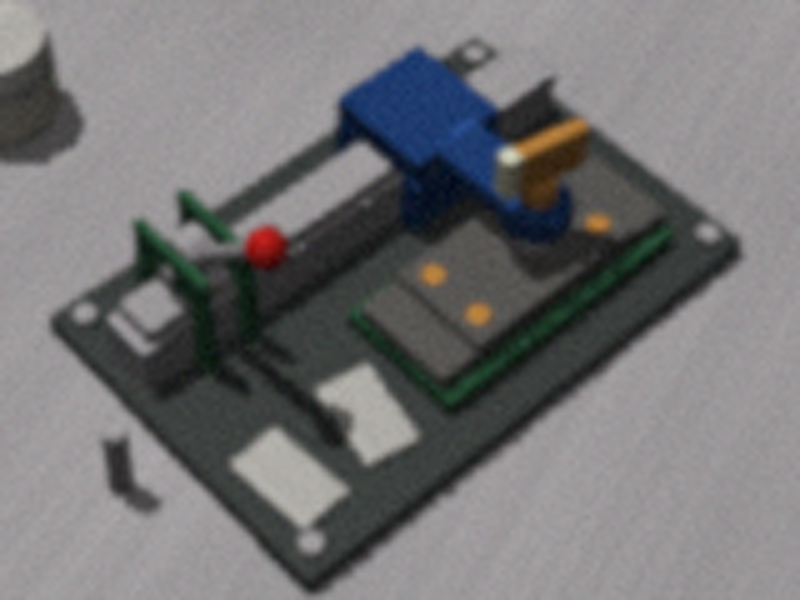

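Corners, ball and wing ends show clearly in both crops (ball at top-crop (178,229) and side-crop (266,249), white end at (377,351) and (511,173)). I'll fit the jig pose and joints to them.

```bash
cat > geo.py <<'E'
import numpy as np, cv2
from rig import imaging
C={n:imaging.get_calibration(n) for n in("top","side")}
def proj(P,n):
    c=C[n];w=c["world_to_cam"];r=cv2.Rodrigues(w[:3,:3])[0]
    return cv2.projectPoints(np.float64(P).reshape(-1,1,3),r,w[:3,3],c["intrinsics"],c["dist"])[0].reshape(-1,2)
def jig(p,L):
    c,s=np.cos(p[2]),np.sin(p[2]);L=np.atleast_2d(L)
    return np.c_[p[0]+c*L[:,0]-s*L[:,1],p[1]+s*L[:,0]+c*L[:,1],L[:,2]]
def ball(q):
    a=q-np.radians(50); return [45+80*np.sin(a),95,67.6+80*np.cos(a)]
def model(p):
    x,y,yaw,s,q,th=p[:6]
    ax=np.array([-40,-55+s,0]);d=np.array([np.cos(th),np.sin(th),0])
    cor=[[100,150,12],[100,-150,12],[-100,-150,12],[-100,150,12]]
    return jig(p,cor+[ball(q)]+[ax+21*d+[0,0,z] for z in(112,100)]+[ax-24*d+[0,0,z] for z in (114,114)])
E
cat > fit.py <<'E'
from geo import *
from scipy.optimize import least_squares
f=lambda u,o:(np.array(u)+.5)/5-.5+np.array(o)
T=f([(175,50),(625,213),(520,518),(65,352),(178,229),(377,351),(440,385)],(180,162))
S=f([(52,318),(475,38),(740,240),(312,580),(266,249),(511,173),(588,123)],(205,185))
it=[0,1,2,3,4,5,7];is_=[0,1,2,3,4,6,8]
def res(p):
    M=model(p);return np.r_[(proj(M[it],"top")+p[6:8]-T).ravel(),(proj(M[is_],"side")+p[8:10]-S).ravel(),p[6:10]/1.5]
r=least_squares(res,[450,0,-.35,20,.3,1.4,0,0,0,0],loss="soft_l1")
np.save("p.npy",r.x);print(np.round(r.x,3));print(np.round(res(r.x),2).reshape(-1,2))
p=r.x
print("screw",jig(p,[-40,-55+p[3],100]),"ball",jig(p,ball(p[4])),"pivot",jig(p,[45,95,67.6]),"end",jig(p,ball(1.75)),"yaw",np.degrees(p[2]))
E
python3 fit.py
```

```text
[ 5.46168e+02  4.00420e+01 -3.17000e-01  3.50400e+00 -2.04980e+01
  7.66500e+00 -1.40700e+00 -1.76000e-01  4.96000e-01  5.38000e-01]
[[-6.800e-01 -7.200e-01]
 [ 8.000e-01 -4.900e-01]
 [ 2.600e-01  4.400e-01]
 [-1.630e+00 -1.600e-01]
 [ 4.140e+00  5.200e-01]
 [-6.000e-01 -3.500e-01]
 [ 6.400e-01  1.050e+00]
 [-4.900e-01 -4.200e-01]
 [ 2.600e-01 -9.700e-01]
 [ 1.460e+00 -2.700e-01]
 [ 0.000e+00  6.700e-01]
 [-4.000e-01  2.873e+01]
 [-5.700e-01  2.500e-01]
 [ 1.000e-02 -9.200e-01]
 [-9.400e-01 -1.200e-01]
 [ 3.300e-01  3.600e-01]]
screw [[492.10752729   3.58258843 100.        ]] ball [[574.32525395 130.78632115   2.527743  ]] pivot [[618.54205559 116.27853629  67.6       ]] end [[676.9989939   97.09848136 118.73620885]] yaw -18.164958433659702
```

```bash
sed -i 's/\[450,0,-.35,20,.3,1.4,0,0,0,0\],/[546,40,-.32,4,.3,1.4,0,0,0,0],/' fit.py; python3 fit.py
```

```text
[ 5.46039e+02  4.13920e+01 -3.16000e-01  3.25400e+00  1.14000e-01
  1.37300e+00 -7.86000e-01 -8.10000e-02  4.95000e-01  4.61000e-01]
[[-0.53 -0.57]
 [ 0.98 -0.41]
 [ 0.47  0.54]
 [-1.44  0.  ]
 [ 0.15 -0.11]
 [-0.34 -0.25]
 [ 0.84  1.25]
 [-0.76 -0.06]
 [ 0.04 -0.75]
 [ 1.29 -0.02]
 [-0.2   1.09]
 [ 0.47 -0.14]
 [-0.74  0.46]
 [-0.06 -0.63]
 [-0.52 -0.05]
 [ 0.33  0.31]]
screw [[491.92613767   4.65703149 100.        ]] ball [[566.08038272 134.79150478 125.68545236]] pivot [[618.36051966 117.67813267  67.6       ]] end [[676.83070852  98.5385099  118.73620885]] yaw -18.125333890210623
```

```bash
cat > plan.py <<'E'
import sys
from geo import *
from rig import ctrl
p=np.load("p.npy")
def plan(lx,ly,z,yang):   # jig-frame target, world angle (deg) of tool y
    o=ctrl.get_obs();R=o["eef_rot"];t=jig(p,[lx,ly,z])[0]
    d=R.T@(t-o["ee_pos"]);a=np.degrees(np.arctan2(R[1,1],R[0,1]))
    turn=(a-yang+90)%180-90
    print("t",o["t"],"target",t.round(1),"shift mm",d.round(1),"turn rad",np.radians(turn).round(4),"j",o["joints"].round(1),"F",o["ft_force"].round(1))
plan(*map(float,sys.argv[1:5]))
E
python3 plan.py -51 95 249 71.9
```

```text
t 1.2 target [527.1 147.5 249. ] shift mm [-544.2  541.1    1. ] turn rad 0.6967 j [-49.1   2.3   4.9   0.  -92.6 -19.1] F [ 0.8  0.1 -0.2]
```

```bash
python3 -m handwheel '[-1,-0.039,0.0387,0,0, -1,-0.039,0.0387,0,0, -1,-0.039,0.0387,0,0, -1,-0.039,0.0387,0,0, -1,-0.039,0.0387,0,0, -1,-0.039,0.0387,0,0, -1,-0.039,0.0387,0,0, -1,-0.039,0.0387,0,0, -1,-0.039,0.0387,0,0, -1,-0.039,0.0387,0,0]'; python3 -m handwheel '[-1,-0.039,0.0387,0,0, -1,-0.039,0.0387,0,0, -1,-0.039,0.0387,0,0, -1,-0.039,0.0387,0,0, -1,0,0,0,0.174, -1,0,0,0,0.174,-1,0,0,0,0.174,-1,0,0,0,0.174,-1,0,0,0,0,-1,0,0,0,0]'; python3 plan.py -51 95 129 71.9
```

```text
t: 2.45
ee_pos: [441.6, -50.9, 250.5]
eef_rot: [[-0.928, -0.372, 0.001], [-0.372, 0.928, 0.0], [-0.001, -0.0, -1.0]]
ft_force: [1.4, -0.8, 0.2]
gripper_width: -0.2
gripper_force: 0.0
t: 3.7
ee_pos: [528.5, 148.9, 250.0]
eef_rot: [[-0.952, 0.307, -0.0], [0.307, 0.952, 0.0], [0.0, 0.0, -1.0]]
ft_force: [-0.1, 0.5, 0.7]
gripper_width: 0.0
gripper_force: 0.0
t 3.7 target [527.1 147.5 129. ] shift mm [  0.9  -1.7 121. ] turn rad 0.0041 j [  36.7   -5.5   -2.7   -0.   -92.7 -144.6] F [-0.1  0.5  0.7]
```

```bash
python3 -m handwheel '[-1,0.001,-0.002,0.03,0.004, -1,0,0,0.03,0, -1,0,0,0.03,0, -1,0,0,0.031,0, -1,0,0,0,0, -1,-0.005,0,0,0, -1,-0.005,0,0,0, -1,-0.005,0,0,0, -1,-0.005,0,0,0, -1,0,0,0,0]'
python3 - <<'E'
from rig import imaging
import cv2
a=imaging.snapshot("side")[165:285,185:345]
cv2.imwrite("pics/s1.png",cv2.resize(a,None,fx=4,fy=4,interpolation=cv2.INTER_CUBIC))
E
```

```text
t: 4.95
ee_pos: [546.1, 141.2, 129.4]
eef_rot: [[-0.949, 0.314, -0.0], [0.314, 0.949, 0.001], [0.0, 0.0, -1.0]]
ft_force: [-1.5, 0.7, 1.8]
gripper_width: -0.0
gripper_force: 1.2
```

View pics/s1.png

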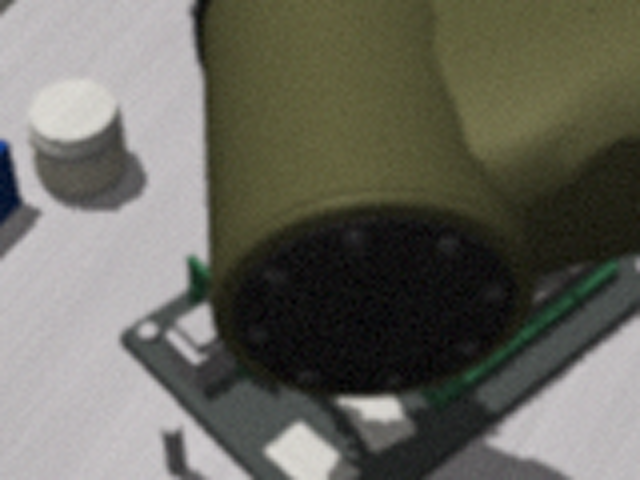

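The wrist hides the ball in the side view, at about (350,300) in the crop, and the shims and dowel are untouched. I'll push on and watch the force.

```bash
python3 -m handwheel '[-1,-0.008,0,0,0,-1,-0.008,0,0,0,-1,-0.008,0,0,0,-1,-0.008,0,0,0,-1,-0.008,0,0,0]'; python3 -m handwheel '[-1,-0.008,0,0,0,-1,-0.008,0,0,0,-1,-0.008,0,0,0,-1,-0.008,0,0,0]';  python3 plan.py 78 95 129 71.9
```

```text
t: 5.62
ee_pos: [584.5, 128.2, 128.7]
eef_rot: [[-0.949, 0.314, -0.0], [0.314, 0.949, -0.0], [0.0, -0.0, -1.0]]
ft_force: [-0.9, 0.4, 2.0]
gripper_width: 0.0
gripper_force: 0.1
t: 6.12
ee_pos: [614.5, 118.3, 128.5]
eef_rot: [[-0.949, 0.314, -0.001], [0.314, 0.949, -0.0], [0.001, -0.0, -1.0]]
ft_force: [-1.3, 1.3, -1.2]
gripper_width: 0.2
gripper_force: 0.8
t 6.125 target [649.7 107.4 129. ] shift mm [-36.8   0.8  -0.5] turn rad -0.0034 j [  29.2    7.3   -2.4   -0.   -80.3 -137.5] F [-1.3  1.3 -1.2]
```

Run:
```python
from rig import imaging
import cv2,numpy as np
out=[]
for n,(r,c) in {"top":(152,180),"side":(175,185)}.items():
    a=imaging.snapshot(n)[r:r+120,c:c+130]; out.append(cv2.resize(a,None,fx=3,fy=3,interpolation=cv2.INTER_CUBIC))
cv2.imwrite("pics/m2.png",np.hstack(out))
```

```text
(no output)
```

View pics/m2.png

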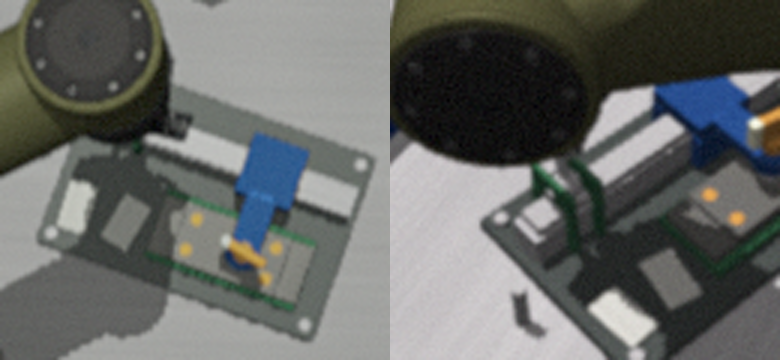

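The ball no longer shows on the near side, and the rod rises between the plates at (565,165), so the lever is swinging. The saddle and screw look unmoved. I'll carry on.

```bash
python3 -m handwheel '[-1,-0.008,0,0,0,-1,-0.008,0,0,0,-1,-0.008,0,0,0]'; python3 -m handwheel '[-1,-0.006,0,0,0,-1,-0.005,0,0,0]';python3 -m handwheel '[-1,-0.004,0,0,0,-1,-0.003,0,0,0]';  python3 plan.py 78 95 129 71.9
```

```text
t: 6.6
ee_pos: [637.2, 110.8, 128.7]
eef_rot: [[-0.95, 0.314, -0.001], [0.314, 0.95, -0.0], [0.001, -0.0, -1.0]]
ft_force: [-3.9, 0.7, 1.1]
gripper_width: 0.2
gripper_force: 1.8
t: 6.85
ee_pos: [648.2, 107.3, 129.3]
eef_rot: [[-0.949, 0.314, 0.001], [0.314, 0.949, 0.0], [-0.001, 0.0, -1.0]]
ft_force: [-2.7, 0.7, -0.1]
gripper_width: -0.4
gripper_force: 1.3
t: 7.1
ee_pos: [653.5, 105.5, 129.0]
eef_rot: [[-0.95, 0.314, -0.002], [0.314, 0.95, 0.0], [0.002, -0.0, -1.0]]
ft_force: [-13.5, 4.5, 4.7]
gripper_width: -0.0
gripper_force: 6.7
t 7.1 target [649.7 107.4 129. ] shift mm [4.2 0.6 0.1] turn rad -0.0031 j [ 2.640e+01  1.280e+01  3.700e+00 -1.000e-01 -8.110e+01 -1.347e+02] F [-13.5   4.5   4.7]
```

```bash
python3 -m handwheel '[-1,-0.003,0,0,0,-1,-0.003,0,0,0,-1,0,0,0,0]'
```

```text
t: 7.48
ee_pos: [654.6, 105.3, 128.8]
eef_rot: [[-0.95, 0.312, -0.013], [0.312, 0.95, 0.001], [0.012, -0.003, -1.0]]
ft_force: [-31.1, 8.8, 13.3]
gripper_width: -0.2
gripper_force: 15.2
```

The force jumped to about 33 N over 1 mm, so the lever is on its stop. I'll retract, then check.

```bash
python3 -m handwheel '[-1,0.01,0,0,0,-1,0.02,0,-0.02,0,-1,0,0,-0.04,0,-1,0,0,-0.05,0,1,0.04,0.03,-0.02,0,1,0.05,0.035,0,0,1,0.05,0.035,0,0,1,0.05,0.035,0,0,1,0.05,0.03,0,0,1,0,0,0,0]'
python3 - <<'E'
from rig import imaging
import cv2,numpy as np
out=[]
for n,(r,c) in {"top":(162,190),"side":(180,205)}.items():
    im=imaging.snapshot(n); cv2.imwrite(f"pics/{n}3.png",im)
    a=im[r:r+120,c:c+130]; out.append(cv2.resize(a,None,fx=3,fy=4,interpolation=cv2.INTER_CUBIC))
cv2.imwrite("pics/m3.png",np.hstack(out))
E
```

```text
t: 8.72
ee_pos: [453.6, 347.6, 259.5]
eef_rot: [[-0.951, 0.309, 0.002], [0.309, 0.951, 0.002], [-0.001, 0.002, -1.0]]
ft_force: [0.2, -0.4, -0.7]
gripper_width: 85.3
gripper_force: 0.0
```

View pics/m3.png

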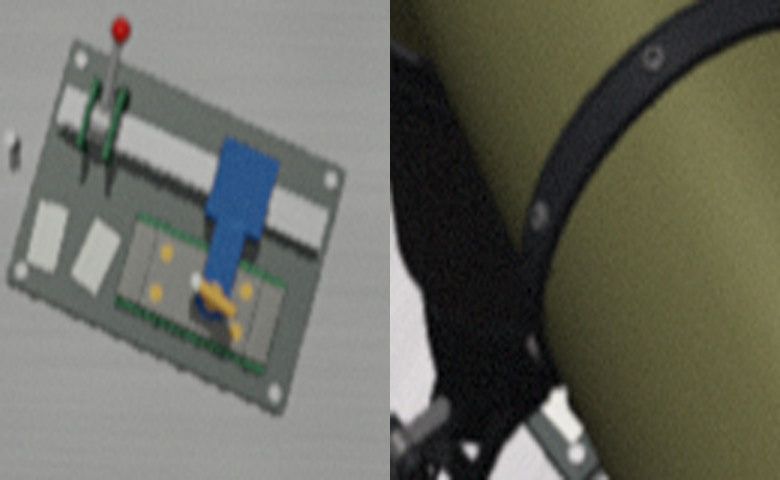

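The top view shows the lever fully over with the ball at (120,30), the wing unchanged with its white end at (196,282), and the bystanders in place. Next is the screw.

```bash
cat >> plan.py <<'E'
if len(sys.argv)>5:
    print("pred ball1.75",proj(jig(p,ball(1.75)),"top")+p[6:8])
    im=cv2.imread("pics/top3.png");h=cv2.cvtColor(im,cv2.COLOR_BGR2HSV)
    m=((h[...,1]>120)&(h[...,0]<8)|(h[...,0]>172)&(h[...,1]>120)); m[:160]=0;m[180:]=0;m[:,:220]=0;m[:,240:]=0
    print("seen",np.argwhere(m).mean(0)[::-1])
E
python3 plan.py -40 -51.7 180 150.4 x
```

```text
t 8.825 target [491.9   4.7 180. ] shift mm [-141.  -312.2   79.3] turn rad -1.3722 j [  57.3   -2.     1.5    0.   -93.4 -165.5] F [ 0.6 -0.5 -0.3]
pred ball1.75 [[229.87729397 169.02796939]]
seen [229.69230769 169.23076923]
```

```bash
python3 -m handwheel '[0.05,-0.0176,-0.039,0,0,0.05,-0.0176,-0.039,0,0,0.05,-0.0176,-0.039,0,0,0.05,-0.0176,-0.039,0,0,0.05,-0.0176,-0.039,0,0,0.05,-0.0176,-0.039,0,0,0.05,-0.0176,-0.039,0,0,0.05,-0.0176,-0.039,0,0]'; python3 -m handwheel '[0.05,0,0,0.01,-0.1715,0.05,0,0,0.01,-0.1715,0.05,0,0,0.01,-0.1715,0.05,0,0,0.01,-0.1715,0.05,0,0,0.01,-0.1715,0.05,0,0,0.01,-0.1715,0.05,0,0,0.01,-0.1715,0.05,0,0,0.01,-0.1715,0.05,0,0,0,0,0.05,0,0,0,0]';python3 plan.py -40 -51.7 102 150.4
```

```text
t: 9.82
ee_pos: [491.5, 1.4, 259.5]
eef_rot: [[-0.949, 0.316, 0.002], [0.316, 0.949, 0.0], [-0.002, 0.001, -1.0]]
ft_force: [1.0, 0.4, 0.5]
gripper_width: 44.6
gripper_force: 0.0
t: 11.08
ee_pos: [491.5, 3.6, 179.7]
eef_rot: [[-0.499, -0.867, 0.001], [-0.867, 0.499, -0.0], [-0.001, -0.001, -1.0]]
ft_force: [-0.8, -1.0, -0.4]
gripper_width: 44.8
gripper_force: 0.0
t 11.075 target [491.9   4.7 102. ] shift mm [-1.1  0.2 77.7] turn rad -0.006 j [ 24.  -14.5 -18.    0.  -86.5 -53.9] F [-0.8 -1.  -0.4]
```

```bash
python3 -m handwheel '[0.05,-0.001,0,0.02,-0.006,0.05,0,0,0.02,0,0.05,0,0,0.02,0,0.05,0,0,0.0175,0,0.05,0,0,0,0]' && python3 -m handwheel '[-0.3,0,0,0,0,-0.5,0,0,0,0,-1,0,0,0,0,-1,0,0,0,0,-1,0,0,0,0,-1,0,0,0,0]'; python3 plan.py -40 -51.7 102 150.4
python3 - <<'E'
from rig import ctrl
print(ctrl.get_obs()["moment"])
E
```

```text
t: 11.7
ee_pos: [490.6, 4.9, 99.6]
eef_rot: [[-0.49, -0.871, -0.003], [-0.871, 0.49, -0.001], [0.002, 0.002, -1.0]]
ft_force: [-0.0, -0.3, 0.1]
gripper_width: 44.8
gripper_force: 0.0
t: 12.45
ee_pos: [491.3, 5.8, 102.7]
eef_rot: [[-0.49, -0.872, -0.0], [-0.872, 0.49, 0.001], [-0.001, 0.001, -1.0]]
ft_force: [-5.9, 3.4, 5.3]
gripper_width: 14.3
gripper_force: 58.6
t 12.45 target [491.9   4.7 102. ] shift mm [ 0.6 -1.1  0.7] turn rad 0.0049 j [ 24.2 -12.9 -24.7  -0.1 -78.2 -53.5] F [-5.9  3.4  5.3]
[1.11636573 2.19482555 0.025163  ]
```

```bash
python3 -m handwheel '[-1,0,0,0,0,-1,0,0,0,0,-1,0,0,0,0]'
python3 - <<'E'
from rig import imaging,ctrl
import cv2,numpy as np
o=ctrl.get_obs();print(o["moment"])
out=[]
for n,(r,c) in {"top":(182,200),"side":(165,255)}.items():
    a=imaging.snapshot(n)[r:r+100,c:c+100]; out.append(cv2.resize(a,None,fx=4,fy=4,interpolation=cv2.INTER_CUBIC))
cv2.imwrite("pics/m4.png",np.hstack(out))
E
```

```text
t: 12.82
ee_pos: [491.3, 5.7, 102.7]
eef_rot: [[-0.49, -0.872, -0.0], [-0.872, 0.49, 0.001], [-0.001, 0.001, -1.0]]
ft_force: [-5.8, 2.9, 6.0]
gripper_width: 14.2
gripper_force: 58.6
[ 1.09280299  2.18596458 -0.04045424]
```

View pics/m4.png

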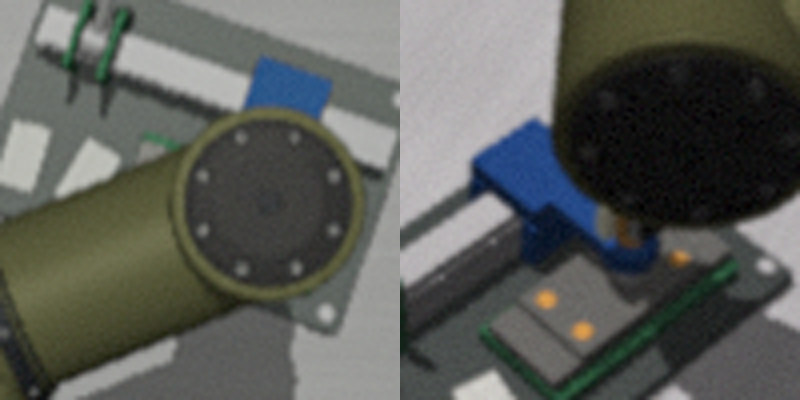

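The wing is between the fingers in the side crop near (625,230), with the white end towards jig +y, and the grip force is 58 N. Now I'll turn it clockwise.

```bash
python3 -m handwheel '[-1,0,0,0,0.15,-1,0,0,0,0.15,-1,0,0,0,0.15]';python3 -m handwheel '[-1,0,0,0,0.15,-1,0,0,0,0.15,-1,0,0,0,0.15,-1,0,0,0,0]'; python3 plan.py -40 -51.7 102 71.9
python3 - <<'E'
from rig import ctrl
print(ctrl.get_obs()["moment"])
E
```

```text
t: 13.3
ee_pos: [490.9, 6.1, 102.7]
eef_rot: [[-0.823, -0.568, -0.001], [-0.568, 0.823, 0.002], [-0.0, 0.002, -1.0]]
ft_force: [-8.5, 5.0, 6.8]
gripper_width: 14.6
gripper_force: 58.9
t: 13.8
ee_pos: [490.7, 6.5, 102.6]
eef_rot: [[-0.988, -0.157, -0.001], [-0.157, 0.988, 0.002], [0.001, 0.003, -1.0]]
ft_force: [-10.7, 7.3, 7.2]
gripper_width: 14.4
gripper_force: 59.1
t 13.8 target [491.9   4.7 102. ] shift mm [-0.9 -2.   0.6] turn rad 0.4737 j [  24.2  -12.9  -24.7   -0.2  -78.3 -105.2] F [-10.7   7.3   7.2]
[ 2.38029332  3.50446397 -0.0766826 ]
```

```bash
cat > m.py <<'E'
from rig import ctrl
import numpy as np
o=ctrl.get_obs();R=o["eef_rot"];print(o["t"],o["ee_pos"].round(1),"yang",np.degrees(np.arctan2(R[1,1],R[0,1])).round(2),"F",o["ft_force"].round(1),"Mz",o["moment"].round(2),"tau6",o["effort"][5].round(2))
E
python3 -m handwheel '[-1,0.0017,0.0018,-0.001,0,-1,0,0,0,0]'>/dev/null; python3 m.py; python3 -m handwheel '[-1,0,0,0,0.15,-1,0,0,0,0.15,-1,0,0,0,0]'>/dev/null; python3 m.py;python3 -m handwheel '[-1,0,0,0,0.08,-1,0,0,0,0]'>/dev/null; python3 m.py;python3 -m handwheel '[-1,0,0,0,0.06,-1,0,0,0,0]'>/dev/null; python3 m.py
```

```text
14.05 [490.3   6.9 102.9] yang 99.1 F [ 3.7 -1.1 -1.9] Mz [ 0.02 -1.12 -0.03] tau6 0.0
14.425 [490.2   7.2 102.8] yang 81.99 F [ 3.4  0.9 -1.4] Mz [ 0.73 -1.15 -0.05] tau6 -0.79
14.675 [490.2   7.2 102.8] yang 77.52 F [ 3.9  2.6 -0.2] Mz [ 1.1  -1.47 -0.04] tau6 -0.36
14.925 [490.3   7.3 102.9] yang 74.09 F [ 4.2  2.9 -1.3] Mz [ 1.14 -1.51 -0.04] tau6 -0.2
```

```bash
for k in 1; do python3 -m handwheel '[-1,0,0,0,0.04,-1,0,0,0,0]'>/dev/null; python3 m.py;python3 -m handwheel '[-1,0,0,0,0.04,-1,0,0,0,0]'>/dev/null; python3 m.py;python3 -m handwheel '[-1,0,0,0,0.04,-1,0,0,0,0]'>/dev/null; python3 m.py; done
```

```text
15.175 [490.3   7.3 102.9] yang 71.82 F [ 4.8  3.2 -1.2] Mz [ 1.21 -1.57  0.02] tau6 -0.17
15.425 [490.3   7.4 102.8] yang 69.54 F [ 3.5  3.5 -1. ] Mz [ 1.2  -1.55  0.18] tau6 -0.34
15.675 [490.3   7.4 102.9] yang 67.27 F [ 4.4  3.9 -2.3] Mz [ 1.25 -1.51  0.41] tau6 -0.52
```

```bash
python3 -m handwheel '[-1,0,0,0,0,-1,0,0,0,0,-1,0,0,0,0]'>/dev/null; python3 m.py; python3 -m handwheel '[-1,0,0,0,-0.15,-1,0,0,0,-0.15,-1,0,0,0,-0.15,-1,0,0,0,-0.15,-1,0,0,0,-0.15,-1,0,0,0,-0.15,-1,0,0,0,-0.15,-1,0,0,0,0]'; python3 m.py
```

```text
16.05 [490.3   7.4 102.8] yang 67.3 F [ 4.   4.1 -2. ] Mz [ 1.24 -1.6   0.34] tau6 -0.37
t: 17.05
ee_pos: [490.4, 6.3, 102.9]
eef_rot: [[-0.794, -0.608, 0.002], [-0.608, 0.794, -0.001], [-0.001, -0.002, -1.0]]
ft_force: [6.8, -1.1, -3.2]
gripper_width: 14.4
gripper_force: 59.0
17.05 [490.4   6.3 102.9] yang 127.48 F [ 6.8 -1.1 -3.2] Mz [-0.23 -2.26  0.09] tau6 0.59
```

Remaining: 161.5 − 127.5 = 34° = 0.594 rad.

```bash
python3 -m handwheel '[-1,0,0,0,-0.15,-1,0,0,0,-0.15,-1,0,0,0,-0.15,-1,0,0,0,-0.14,-1,0,0,0,0,-1,0,0,0,0,-1,0,0,0,0]'; python3 m.py
python3 - <<'E'
from rig import imaging
import cv2,numpy as np
out=[]
for n,(r,c) in {"top":(162,190),"side":(165,255)}.items():
    a=imaging.snapshot(n)[r:r+100,c:c+100]; out.append(cv2.resize(a,None,fx=4,fy=4,interpolation=cv2.INTER_CUBIC))
cv2.imwrite("pics/m5.png",np.hstack(out))
E
```

```text
t: 17.92
ee_pos: [490.9, 6.0, 102.9]
eef_rot: [[-0.323, -0.947, 0.003], [-0.947, 0.323, -0.001], [0.0, -0.003, -1.0]]
ft_force: [10.6, -3.6, -4.9]
gripper_width: 14.7
gripper_force: 58.6
17.925 [490.9   6.  102.9] yang 161.18 F [10.6 -3.6 -4.9] Mz [-1.05 -3.28  0.05] tau6 -0.04
```

View pics/m5.png

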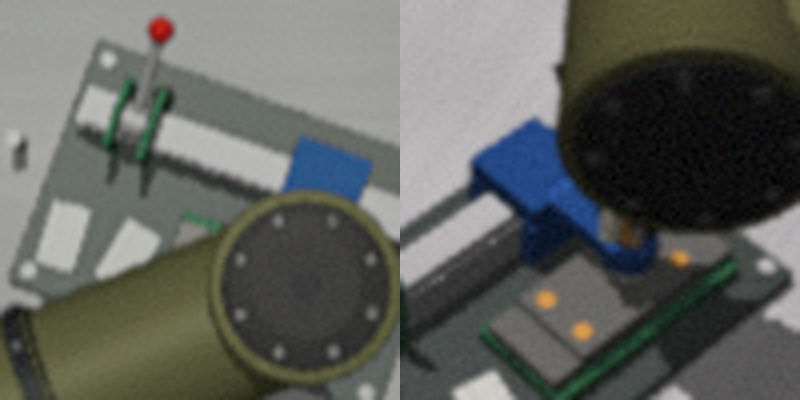

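The lever is over with the ball at (160,30). The saddle has not shifted, and the wing is gripped a quarter turn off its seat with its white end at (610,225), so I'm handing in.

```bash
python3 -c "
from rig import sign_off
print(sign_off())"
```

```text
the job is handed in; nothing more can be done
None
```

I handed the job in at about 18 s with the cam lever over on its stop and the thumbscrew seated, then backed off about a quarter turn and still gripped at 59 N; the saddle and the bystanders in view showed no shift in the pictures, and the sign-off gave no verdict.

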